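# Stamp register marks into two edges of a lino block

## Robot

A 6-joint arm with a two-finger parallel gripper is mounted at the origin on a cart in front of the work surface, level with it; the furniture and walls round the work are solid. World frame = base frame: x ahead of the robot, y to its left, z up, the work surface at z = 0. Lengths are in m, angles in rad, forces in N, time in s.
With the tool pointing down it reaches from about 0.25 to 0.8 m from the base axis. Payload 3.9 kg.
Tool frame: the origin (TCP) lies between the finger pads; the fingertips stand 25 mm ahead of it and the grasp point (between the pads) lies 6 mm ahead of it; z points along the fingers, y is the line along which they close (so a half turn about z gives the same grasp; the last joint's range is limited). The gripper opens to 85 mm and grips with 20 to 120 N. Pads are 22 mm wide; open, the fingers measure 114 mm over their backs; the gripper's body (76 mm by 85 mm) begins 54 mm behind the grasp point. The pads swing forward as they close: fully open they stand 13 mm farther back than shut.
Start: joints at [-1.232, 0.26, -0.138, 1.173, 0, 1.571], TCP at [0.174, -0.495, 0.256] pointing down, gripper open.
Joint ranges: [-2.78, 2.78], [-0.83, 1.72], [-1.28, 1.37], [-1.9, 2.12], [-1.57, 1.48], [-3.14, 3.14]. Speed limits (rad/s): [2.57, 2.57, 3.14, 3.14, 3.14, 3.14].

## Interface

Orientations are given as a unit quaternion [x, y, z, w].
In Python, from cell import r gives the robot as it stands.
- The arm moves only by the tool carry_out, never from a script. Its argument "commands" is a list of rows, each a list of 5 numbers: the closure, from -1 (fully open) to 1 (shut), then the shift along the tool's x, y, z scaled (see below), then the turn about the tool's z scaled (see below). A call has 1 to 20 rows; each row is the pose to reach, as a shift and turn from the pose commanded when the call began, along the tool's axes at that moment, turning the shorter way round; what a row does not reach only later rows make up. The controller multiplies each number of a shift by 0.08 m and each number of a turn by 360 degrees. A row lasts 1/8 s, in which the tool goes at most 62.5 mm and 10.7 degrees, less where a joint would pass 70% of its speed; a pose out of reach is approached as far as the arm can. A call with a number of a shift or a turn outside -1 to 1 is refused whole. A call with a gripper value outside its range is refused whole. The fingers move at their own pace and stop on an object; "squeeze" is the grip in N (left out, the last holds). Time passes only in rows, so rows that repeat a pose let the fingers close. It gives the time, the measured TCP pose, the force, the opening and the grip force at its end, in the units of the state.
- r.observe(): the state, without advancing time (a new reading comes with each control period).
- r.capture(name): name is "side" or "top" or "wrist"; returns (picture, depth): 384x512x3 uint8, blue, green, red; 384x512 float32, m along the optical axis (not along the pixel's ray), 0 where there is no reading.
- r.camera_params(name): a dict with "camera_matrix" (3x3 intrinsics, pixels), "k1" (the pictures are not rectified: a ray, as slopes to the right and down, at radius r is drawn at 1 + k1 r^2 times it, then the intrinsics apply), "origin" and "attitude" of the camera in the world. Camera axes: x right, y up, looking along -z (the intrinsics and any distortion apply to the point x, -y, -z); pixel columns grow to the right and rows downward; lengths in m; the calibration is good to about 2 mm. A picture is of the moment at which its call begins: read the wrist's pose just before it. camera_params takes no time and is no camera call; for the wrist camera it gives the pose at the moment of the call.
- r.sign_off(): hands the job in; it is judged then, once.
Trained networks look in the newest picture that a camera, given by its name, has taken for a name from the list of things; names that differ only in an ending like _2 or _b are one class to them, and where a whole thing is asked for, a point or a joint stands for the part that bears it (a point fixed in the world has none). Each returns a list of dicts, best first, with "conf" (0 to 1); they miss things now and then, are a little off and sometimes report something else, mostly with a low value. They report only what shows in the picture. A call takes as long as a camera call.
- r.recognise(query, camera): "extent" ([left, top, right, bottom] in pixels, round what is visible of it).
- r.cut_out(query, camera): "mask" (384x512 bool, what is visible of it) and "extent" ([left, top, right, bottom] in pixels, round what is visible of it).
The state is a dict: "t": time; "qpos": joint angles; "joint_vel": joint speeds; "joint_efforts": joint torques, N m; "tcp_pos": TCP position; "eef_rot": TCP orientation; "force": force on the tool from outside, world axes, zero at the start; "moment": the same for the moment, N m; "finger_gap": finger opening in m; "grasp_force": force on a finger pad.
Only numpy, scipy, OpenCV 4.12 (cv2) and the standard library are available. Lean on these libraries where they do the work, as an engineer would, in place of code of your own. Each camera call takes 0.05 s, during which the arm holds its last target. There are 200 camera calls.

## Task

The lino block needs a register mark stamped in two of its edges by the sprung brass bar in the blue fence. Slide the block, without picking it up, so that its red-marked edge goes square and firmly home against the fence with the red mark in front of the bar, and keep it pressed there for about a second; then draw it back, give it a quarter turn and press the yellow-marked edge home in the same way. Afterwards leave the block lying flat, just off the fence with the yellow edge still facing it; do not ram the fence, and leave the baren, the masking tape and the ink tin where they stand.

Things in the scene. Friction and masses are not known exactly. Their poses are not given: they have to be found in the camera images.
- block_center (a point): centre (half-way up, z = 12 mm) of the loose lino block: a plywood slab with a grey lino top, 95 mm (its x) by 120 mm (its y) by 24 mm thick, about 0.4 kg, too wide to grasp, lying flat on the table. +x points to the red edge, +y to the yellow edge (seen from above a quarter turn to the left of the red one)
- red_edge (a point): middle of the block's long (120 mm) edge face with the red mark on top and side, 12 mm up, 47.5 mm from the block's centre along the block's +x; axes as the block's
- yellow_edge (a point): middle of the block's short (95 mm) edge face with the yellow mark on top and side, 12 mm up, 60 mm from the block's centre along the block's +y; axes as the block's
- fence_face (a point): point of the fence's flat front face at the middle of its length, 12 mm up, in line with the brass bar and the white centre line on top. The fence is a blue steel block 180 mm long, 36 mm high, 45 mm deep with a foot that reaches 62 mm back, fixed to the table. Its axes: +x points straight into the fence (away from the robot), y along the face. The brass bar, 30 mm wide, from 3 to 21 mm high, stands 8 mm out of the face.
- fence: the blue fence with its brass bar; origin at the middle of the front face, on the table; axes as fence_face
- bar (a joint): how far the brass bar is pushed in (m): 0 when free and standing 8 mm out, 0.008 when flush with the fence's face, where an edge then meets the steel; a spring returns it (about 3 N at first, 7 N when flush)
- block: the lino block; origin at the centre of its underside, axes as block_center. It stands on four slick black glides under its corners (friction with the table about 0.12), so it slides and turns easily when pushed at its sides, or when two fingertips are pressed down on its flat top (friction about 0.6; 10 to 15 N will do) and then moved and turned; both fingertips must bear evenly for it to turn along
- baren: bystander: printing baren, black pad with red handle, 70 mm across, 118 mm tall, origin at the centre of its underside
- masking_tape: bystander: roll of cream masking tape lying flat, 98 mm across, 24 mm high, origin at the centre of its underside
- ink_tin: bystander: metal ink tin, 95 mm across, 101 mm tall, origin at the centre of its underside

How it is judged:
On the way, in this order (a step that is already met when the one before it is completed fails the run):
1. red edge pressed home on the fence for 0.5 s: within 2 mm and 0.07 rad, bar over 6.5 mm in, over 9 N on fence and bar together, red mark within 15 mm of the bar's centre line (value of joint bar above 0.0065 m and x of red_edge in the frame of fence between -0.002 and 0.004 m and y of red_edge in the frame of fence between -0.015 and 0.015 m and angle between the x axis of block and the x axis of fence, either way round below 0.07 rad and contact force between block and fence above 9 N), for 0.5 s.
2. after a quarter turn, yellow edge pressed home in the same way for 0.5 s, yellow mark within 15 mm of the bar's centre line (value of joint bar above 0.0065 m and x of yellow_edge in the frame of fence between -0.002 and 0.004 m and y of yellow_edge in the frame of fence between -0.015 and 0.015 m and angle between the y axis of block and the x axis of fence, either way round below 0.07 rad and contact force between block and fence above 9 N), for 0.5 s.
At the end, for the whole second after the job is handed in: After both edges have been stamped in turn, the block lies flat and still on the table, with its yellow edge still facing the fence (within 0.5 rad) less than 120 mm from it, and the bar has sprung out again (less than 3 mm in) (value of joint bar below 0.003 m and x of yellow_edge in the frame of fence between -0.12 and 0 m and angle between the y axis of block and the x axis of fence, either way round below 0.5 rad and angle between block's own z axis and vertical below 0.05 rad and height (world z) of block between -0.004 and 0.004 m and linear speed of block below 0.01 m/s); the robot touches nothing.
It fails at once if the fence was rammed or pressed with more than 40 N (contact force between block and fence above 40 N).
It fails at once if the block was picked up (raised more than 25 mm) (height (world z) of block above 0.025 m).
It fails at once if the baren was moved more than 20 mm (distance of baren from where it was at the start of the episode above 0.02 m).
It fails at once if the masking tape was moved more than 20 mm (distance of masking_tape from where it was at the start of the episode above 0.02 m).
It fails at once if the ink tin was moved more than 20 mm (distance of ink_tin from where it was at the start of the episode above 0.02 m).
It also fails if it takes over 72 s, if anything falls off the work surface, if the arm or the gripper's body presses on something with over 40 N, if the wrist force passes 120 N, or if a joint passes its speed limit or range.

## Working session

There is one attempt and no reset: what is moved stays moved. The work goes in short steps, Python scripts to look and compute and a tool call to move; the robot and the scene stay as the last step left them, time stands still between calls to the robot, and variables do not carry over. Pictures are saved under pics/ and viewed, at most 10 in all, crops included, and the job is handed in when it is done.

Besides the shell and the picture viewer there is one more tool, called by a JSON object that holds its "op" and its "data". carry_out: Moves the arm, as the interface text tells. Its arguments: {"type":"object","properties":{"commands":{"type":"array","items":{"type":"array","items":{"type":"number"}}},"squeeze":{"type":"number"}},"required":["commands"]}

```bash
ls; mkdir -p pics
cat > h.py <<'E'
import numpy as np, cv2
from scipy.spatial.transform import Rotation as R
from cell import r
def att(p):
    a=np.array(p["attitude"],float)
    return a if a.shape==(3,3) else R.from_quat(a).as_matrix()
def rays(p,uv):
    K=np.array(p["camera_matrix"],float);uv=np.atleast_2d(uv).astype(float)
    n=np.c_[(uv[:,0]-K[0,2])/K[0,0],(uv[:,1]-K[1,2])/K[1,1]];s=n.copy()
    for _ in range(20): s=n/(1+p["k1"]*(s**2).sum(1))[:,None]
    return np.c_[s[:,0],-s[:,1],-np.ones(len(s))]@att(p).T
def onz(p,uv,z):
    d=rays(p,uv);o=np.array(p["origin"]);return o+d*((z-o[2])/d[:,2])[:,None]
E
python3 - <<'E'
from h import *
print(r.observe())
for c in("top","side"):
    im,d=r.capture(c);p=r.camera_params(c);cv2.imwrite(f"pics/{c}0.png",im);print(c,p)
    for q in("block","fence","baren","masking_tape","ink_tin"):
        for x in r.cut_out(q,c)[:1]:
            m=x["mask"];v,u=np.where(m&(d>0))
            P=np.array(p["origin"])+rays(p,np.c_[u,v])*d[v,u][:,None]
            print(q,round(x["conf"],2),x["extent"],P.min(0).round(3),P.max(0).round(3),np.median(P,0).round(3))
E
```

```text
pics
{'t': 0.0, 'qpos': array([-1.23203775e+00,  2.60694959e-01, -1.39360718e-01,  1.17273231e+00,
        3.55427954e-05,  1.57079717e+00]), 'joint_vel': array([ 0.00218854,  0.00035107,  0.00126424, -0.00099266,  0.0011599 ,
        0.00068827]), 'joint_efforts': array([ 6.21120143e-04, -4.05677819e+01,  2.53923154e+01,  1.88087235e-02,
       -1.87836554e-05, -2.82338824e-06]), 'tcp_pos': array([ 0.17426332, -0.4945559 ,  0.2554623 ]), 'eef_rot': array([ 9.85689176e-01,  1.68570034e-01, -1.50350841e-04, -9.84574283e-04]), 'force': array([-0.22549571,  0.24558679,  0.85239906]), 'moment': array([-0.0372986 , -0.00160804,  0.01825388]), 'grasp_force': 0.0, 'finger_gap': 0.08520153083327511}
top {'camera_matrix': array([[401.47287863,   0.        , 253.72377542],
       [  0.        , 401.47287863, 188.98374088],
       [  0.        ,   0.        ,   1.        ]]), 'k1': -0.08460716889308574, 'origin': array([0.48604024, 0.00613137, 1.09618908]), 'attitude': array([ 0.02921069, -0.0111095 , -0.70345625,  0.71005114])}
block 0.79 [262.3, 196.1, 316.8, 241.9] [ 0.417 -0.133 -0.004] [0.
[... 440 characters left out ...]
  0.104] [ 0.639 -0.269  0.096]
side {'camera_matrix': array([[364.41442851,   0.        , 258.77767069],
       [  0.        , 364.41442851, 190.30716344],
       [  0.        ,   0.        ,   1.        ]]), 'k1': -0.08464331696745722, 'origin': array([ 0.60442667, -0.9587473 ,  0.44878494]), 'attitude': array([0.55590998, 0.01457377, 0.03146434, 0.83051893])}
block 0.68 [211.4, 198.4, 249.1, 226.3] [ 0.415 -0.14  -0.002] [ 0.526 -0.003  0.025] [ 0.473 -0.097  0.022]
masking_tape 0.84 [193.4, 236.3, 237.6, 268.8] [ 0.413 -0.317 -0.002] [ 0.51  -0.224  0.026] [ 0.463 -0.28   0.017]
ink_tin 0.81 [277.8, 210.4, 323.3, 277.2] [ 0.596 -0.328 -0.002] [ 0.714 -0.032  0.102] [ 0.643 -0.313  0.07 ]
```

```bash
cat > pose.py <<'E'
from h import *
def measure(tag=None):
    im,d=r.capture("top");p=r.camera_params("top");out={}
    for q,z in(("block",.024),("fence",.036)):
        x=r.cut_out(q,"top")
        if not x: print(q,"none");continue
        m=x[0]["mask"].astype(np.uint8)
        v,u=np.where(m>0)
        P=np.array(p["origin"])+rays(p,np.c_[u,v])*d[v,u][:,None]
        k=(d[v,u]>0)&(abs(P[:,2]-z)<.008)
        W=onz(p,np.c_[u,v][k],z)[:,:2].astype(np.float32)
        c,wh,a=cv2.minAreaRect(W);print(q,x[0]["conf"],np.round(c,4),np.round(wh,4),round(a,2))
        out[q]=(c,wh,a)
    if tag: 
        cv2.imwrite(f"pics/{tag}.png",cv2.resize(im[110:280,180:410],None,fx=3.4,fy=3.4,interpolation=cv2.INTER_CUBIC))
    # mark colors
    hsv=cv2.cvtColor(im,cv2.COLOR_BGR2HSV)
    for n,lo,hi in(("red",0,8),("yellow",22,35)):
        m=((hsv[...,0]>=lo)&(hsv[...,0]<=hi)|((n=="red")&(hsv[...,0]>172)))&(hsv[...,1]>140)&(hsv[...,2]>80)
        nn,l,s,cc=cv2.connectedComponentsWithStats(m.astype(np.uint8))
        for i in range(1,nn):
            if s[i,4]>4: print(n,s[i,4],cc[i].round(1),onz(p,cc[i],.024)[0].round(4))
    return out
E
python3 -c "
from pose import *
measure('t1')"
```

```text
block 0.78 [ 0.4702 -0.0663] [0.0948 0.1203] 11.23
fence 0.93 [ 0.6559 -0.0196] [0.054  0.1764] 7.0
red 8 [288.5 204.5] [ 0.5065 -0.0593  0.024 ]
red 327 [156.1 215.9] [0.4722 0.2966 0.024 ]
```

View pics/t1.png

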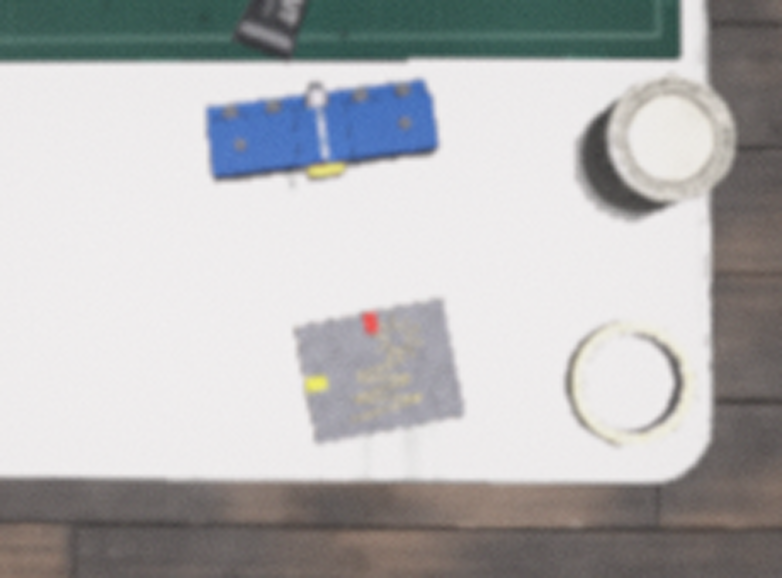

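View pics/side0.png

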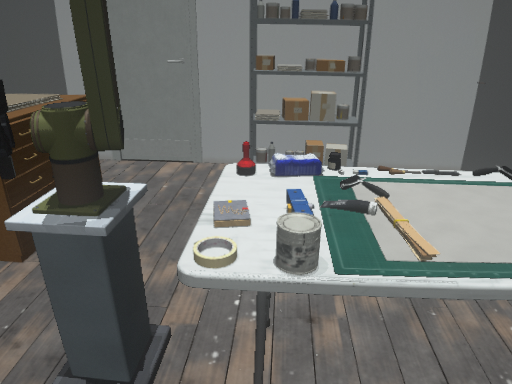

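The top view shows the block with red mark facing the fence (crop ~(370,322)), yellow mark on its left (316,384), and the brass bar at (326,170). The side view confirms the layout, with tape and tin to the right and clear of the path.

Run:
```python
from h import *
im,d=r.capture("top");p=r.camera_params("top")
f=lambda a:np.array(a)/3.4+[180,110]
A,B=onz(p,[f([215,179]),f([437,153])],.036)
print("face corners",A,B,"len",np.linalg.norm(A-B),"yaw",np.degrees(np.arctan2(*(A-B)[:2][::-1]))-90)
print("mid",(A+B)/2,"line",onz(p,[f([321,104]),f([326,162])],.036),"bar",onz(p,[f([309,176]),f([344,173])],.021))
print("table edge",onz(p,[f([320,478]),f([600,482])],0))
print("marks",onz(p,[f([370,316]),f([308,384])],.024))
# fence front edge from blue mask
hsv=cv2.cvtColor(im,cv2.COLOR_BGR2HSV)
m=(hsv[...,0]>100)&(hsv[...,0]<125)&(hsv[...,1]>120)
m[:, :230]=0;m[:,315:]=0;m[:125]=0;m[170:]=0
u=[c for c in range(245,305) if m[:,c].any() and not 270<c<286]
v=[np.where(m[:,c])[0].max()+.5 for c in u]
W=onz(p,np.c_[u,v],.036);k=np.polyfit(W[:,1],W[:,0],1);print("front fit yaw",np.degrees(np.arctan(-k[0])),"x at y=-.02",np.polyval(k,-.02))
```

```text
face corners [0.61634939 0.06219288 0.036     ] [ 0.63809147 -0.11107066  0.036     ] len 0.17462237454243176 yaw 7.152408548591168
mid [ 0.62722043 -0.02443889  0.036     ] line [[ 0.67609352 -0.02025109  0.036     ]
 [ 0.63032752 -0.02444118  0.036     ]] bar [[ 0.62110658 -0.01149023  0.021     ]
 [ 0.62370482 -0.03917061  0.021     ]]
table edge [[ 0.38149515 -0.0225326   0.        ]
 [ 0.3801981  -0.24621018  0.        ]]
marks [[ 0.51066598 -0.06009619  0.024     ]
 [ 0.45698197 -0.01191511  0.024     ]]
front fit yaw 7.856322349733562 x at y=-.02 0.6311280317886665
```

{"op": "carry_out", "data": {"commands": [[-0.2,0.44,-0.32,0,0],[-0.2,0.88,-0.64,0,0]]}}

```text
t: 1.05
tcp_pos: [0.2242, -0.4229, 0.2562]
eef_rot: [0.986, 0.168, 0.0, 0.0]
force: [0.9, -0.6, 0.3]
finger_gap: 0.0521
grasp_force: 0.0
```

{"op": "carry_out", "data": {"commands": [[-0.2,0.44,-0.32,0,0],[-0.2,0.88,-0.64,0,0]]}}

```text
t: 1.3
tcp_pos: [0.2739, -0.3507, 0.2564]
eef_rot: [0.986, 0.168, 0.0, 0.0]
force: [0.2, -0.8, -0.3]
finger_gap: 0.051
grasp_force: 0.0
```

{"op": "carry_out", "data": {"commands": [[-0.2,0.44,-0.32,0,0],[-0.2,0.88,-0.64,0,0]]}}

```text
t: 1.55
tcp_pos: [0.3233, -0.2789, 0.2565]
eef_rot: [0.986, 0.168, 0.0, 0.0]
force: [1.1, -0.3, -0.7]
finger_gap: 0.051
grasp_force: 0.0
```

{"op": "carry_out", "data": {"commands": [[-0.2,0.44,-0.32,0,0],[-0.2,0.88,-0.64,0,0]]}}

```text
t: 1.8
tcp_pos: [0.3728, -0.2072, 0.2565]
eef_rot: [0.986, 0.169, 0.0, 0.0]
force: [0.1, -0.9, -0.8]
finger_gap: 0.0514
grasp_force: 0.0
```

{"op": "carry_out", "data": {"commands": [[-0.2,0.44,-0.32,0,0],[-0.2,0.88,-0.64,0,0]]}}

```text
t: 2.05
tcp_pos: [0.4222, -0.1355, 0.2565]
eef_rot: [0.986, 0.169, 0.0, 0.0]
force: [0.3, -1.3, 0.5]
finger_gap: 0.0517
grasp_force: 0.0
```

{"op": "carry_out", "data": {"commands": [[-0.2,0.44,-0.32,0,0.023],[-0.2,0.88,-0.64,0,0.023],[-0.2,0.88,-0.64,0.9,0.023],[-0.2,0.88,-0.64,0.9,0.023],[-0.2,0.88,-0.64,0.9,0.023]]}}

```text
t: 2.68
tcp_pos: [0.4705, -0.0652, 0.1846]
eef_rot: [0.995, 0.097, -0.001, -0.0]
force: [-0.0, 0.1, -0.3]
finger_gap: 0.0512
grasp_force: 0.0
```

```bash
cat > st.py <<'E'
from h import *
def st():
    s=r.observe();x=R.from_quat(s["eef_rot"]).as_matrix()
    print("t",round(s["t"],2),"tcp",s["tcp_pos"].round(4),"yaw",np.degrees(np.arctan2(x[1,0],x[0,0])).round(2),"tool z",x[:,2].round(3),"F",s["force"].round(1),"M",s["moment"].round(2),"gap",round(s["finger_gap"],4),"q",s["qpos"].round(2))
st()
E
python3 st.py
```

```text
t 2.67 tcp [ 0.4705 -0.0652  0.1846] yaw 11.11 tool z [-0.001  0.    -1.   ] F [-0.   0.1 -0.3] M [-0.04 -0.02 -0.01] gap 0.0512 q [-0.14  0.22 -0.39  0.96 -0.    2.81]
```

{"op": "carry_out", "data": {"commands": [[-0.2,0,0,0.5,0],[-0.2,0,0,1,0]]}}

```text
t: 2.92
tcp_pos: [0.474, -0.0661, 0.1066]
eef_rot: [0.995, 0.096, 0.004, 0.001]
force: [0.2, 0.0, -0.5]
finger_gap: 0.0511
grasp_force: 0.0
```

{"op": "carry_out", "data": {"commands": [[-0.2,0,0,0.3,0],[-0.2,0,0,0.5,0],[-0.2,0,0,0.6,0],[-0.2,0,0,0.65,0],[-0.2,0,0,0.65,0]]}}

```text
t: 3.55
tcp_pos: [0.4716, -0.0653, 0.0531]
eef_rot: [0.995, 0.097, 0.001, 0.0]
force: [0.5, 0.4, -0.3]
finger_gap: 0.0515
grasp_force: 0.0
```

{"op": "carry_out", "data": {"commands": [[-0.2,0,0,0.025,0],[-0.2,0,0,0.025,0]]}}

```text
t: 3.8
tcp_pos: [0.471, -0.065, 0.0506]
eef_rot: [0.995, 0.097, 0.0, 0.0]
force: [0.2, -0.7, -0.8]
finger_gap: 0.0508
grasp_force: 0.0
```

{"op": "carry_out", "data": {"commands": [[-0.2,0,0,0.025,0],[-0.2,0,0,0.025,0]]}}

```text
t: 4.05
tcp_pos: [0.4706, -0.0649, 0.0481]
eef_rot: [0.995, 0.097, -0.0, -0.0]
force: [-0.7, -0.5, 0.7]
finger_gap: 0.0514
grasp_force: 0.0
```

{"op": "carry_out", "data": {"commands": [[-0.2,0,0,0.025,0],[-0.2,0,0,0.025,0]]}}

```text
t: 4.3
tcp_pos: [0.4706, -0.065, 0.0461]
eef_rot: [0.995, 0.097, -0.0, -0.0]
force: [0.1, 0.8, 0.6]
finger_gap: 0.0512
grasp_force: 0.0
```

{"op": "carry_out", "data": {"commands": [[-0.2,0,0,0.012,0],[-0.2,0,0,0.012,0]]}}

```text
t: 4.55
tcp_pos: [0.4708, -0.065, 0.0458]
eef_rot: [0.995, 0.097, 0.0, 0.0]
force: [-0.5, 0.3, 5.6]
finger_gap: 0.0508
grasp_force: 2.3
```

{"op": "carry_out", "data": {"commands": [[-0.2,0,0,0.012,0],[-0.2,0,0,0.012,0]]}}

```text
t: 4.8
tcp_pos: [0.4708, -0.065, 0.0457]
eef_rot: [0.995, 0.097, 0.0, 0.0]
force: [-4.5, 0.3, 14.0]
finger_gap: 0.0512
grasp_force: 7.0
```

{"op": "carry_out", "data": {"commands": [[-0.2,0.04,-0.005,0,0],[-0.2,0.1,-0.015,0,0.001],[-0.2,0.18,-0.025,0,0.002],[-0.2,0.26,-0.04,0,0.003],[-0.2,0.34,-0.05,0,0.004],[-0.2,0.42,-0.06,0,0.006],[-0.2,0.5,-0.075,0,0.008],[-0.2,0.57,-0.085,0,0.01],[-0.2,0.6,-0.09,0,0.011],[-0.2,0.6,-0.09,0,0.011],[-0.2,0.6,-0.09,0,0.011]]}}

```text
t: 6.18
tcp_pos: [0.5167, -0.0491, 0.0457]
eef_rot: [0.998, 0.062, 0.0, 0.0]
force: [-3.9, -1.3, 12.0]
finger_gap: 0.0513
grasp_force: 5.8
```

```bash
python3 -c "
import st
from pose import *
measure('t2')"
```

```text
t 6.17 tcp [ 0.5167 -0.0491  0.0457] yaw 7.15 tool z [ 0.001 -0.001 -1.   ] F [-3.9 -1.3 12. ] M [-0.07  0.66 -0.02] gap 0.0513 q [-0.09  0.43 -0.49  0.65 -0.    2.92]
block 0.71 [0.5087 0.0021] [0.0934 0.0187] 0.45
fence 0.77 [ 0.6518 -0.0201] [0.0458 0.1795] 7.84
red 321 [156.1 215.9] [0.4721 0.2965 0.024 ]
```

View pics/t2.png

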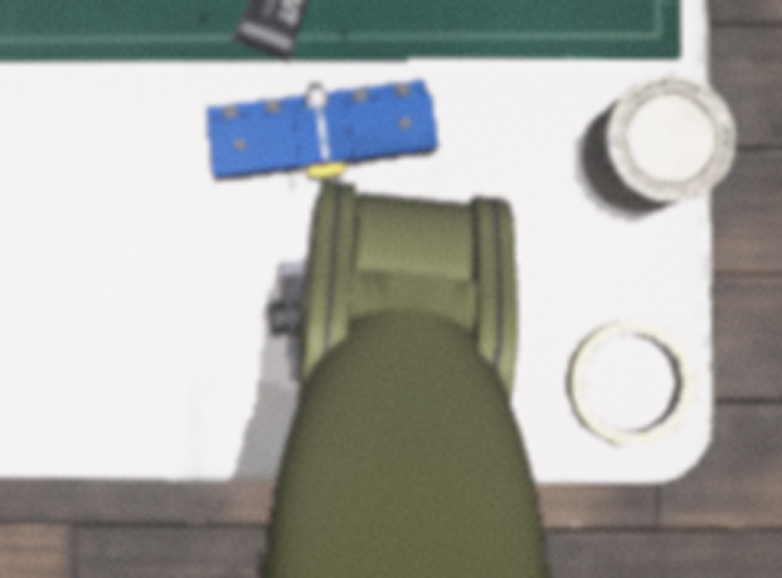

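{"op": "carry_out", "data": {"commands": [[-0.2,0.04,-0.01,0,0],[-0.2,0.1,-0.025,0,0],[-0.2,0.18,-0.045,0,0],[-0.2,0.26,-0.065,0,0],[-0.2,0.34,-0.085,0,0],[-0.2,0.42,-0.105,0,0],[-0.2,0.5,-0.125,0,0],[-0.2,0.57,-0.14,0,0],[-0.2,0.6,-0.15,0,0],[-0.2,0.6,-0.15,0,0],[-0.2,0.6,-0.15,0,0]]}}

```text
t: 7.7
tcp_pos: [0.563, -0.0312, 0.0457]
eef_rot: [0.998, 0.062, 0.001, 0.0]
force: [-3.2, -1.1, 9.4]
finger_gap: 0.0517
grasp_force: 5.0
```

{"op": "carry_out", "data": {"commands": [[-0.2,0,0,-0.1,0],[-0.2,0,0,-0.4,0],[-0.2,0,0,-0.7,0],[-0.2,0,0,-1,0]]}}

```text
t: 8.2
tcp_pos: [0.5625, -0.0307, 0.1251]
eef_rot: [0.998, 0.063, -0.0, -0.0]
force: [-0.0, 0.2, -0.2]
finger_gap: 0.0512
grasp_force: 0.0
```

{"op": "carry_out", "data": {"commands": [[-1,-0.5,0,-0.4,0],[-1,-1,0,-0.8,0],[-1,-1,0,-0.8,0]]}}

```text
t: 8.57
tcp_pos: [0.482, -0.041, 0.1907]
eef_rot: [0.998, 0.062, 0.001, 0.0]
force: [0.4, 0.0, -0.6]
finger_gap: 0.0855
grasp_force: 0.0
```

{"op": "carry_out", "data": {"commands": [[-1,-0.2,0,0,0],[-1,-0.4,0,0,0],[-1,-0.4,0,0,0],[-1,-0.4,0,0,0]]}}

```text
t: 9.07
tcp_pos: [0.4518, -0.0448, 0.1881]
eef_rot: [0.998, 0.063, 0.0, -0.0]
force: [-0.2, -0.2, 0.1]
finger_gap: 0.0854
grasp_force: 0.0
```

```bash
python3 -c "
import st
from pose import *
measure()
im,d=r.capture('wrist');cv2.imwrite('pics/w1.png',im)
p=r.camera_params('wrist');x=r.cut_out('block','wrist')
if x:
    v,u=np.where(x[0]['mask']);dd=d[v,u];P=np.array(p['origin'])+rays(p,np.c_[u,v])*dd[:,None]
    k=(dd>0)&(abs(P[:,2]-.024)<.006);W=onz(p,np.c_[u,v][k],.024)[:,:2].astype(np.float32)
    print('wrist block',x[0]['conf'],cv2.minAreaRect(W))
"
```

```text
t 9.07 tcp [ 0.4518 -0.0448  0.1881] yaw 7.17 tool z [ 0.  0. -1.] F [-0.2 -0.2  0.1] M [0.06 0.03 0.04] gap 0.0854 q [-0.1   0.18 -0.43  0.96  0.    2.92]
block 0.87 [ 0.5616 -0.0326] [0.0945 0.1193] 7.3
fence 0.75 [ 0.6523 -0.0201] [0.0466 0.1796] 7.61
red 10 [277.1 169.9] [ 0.5989 -0.0283  0.024 ]
red 323 [156.1 215.9] [0.4723 0.2966 0.024 ]
wrist block 0.79 ((0.5620132088661194, -0.03532206267118454), (0.09380588680505753, 0.11961746960878372), 7.140199184417725)
```

View pics/w1.png

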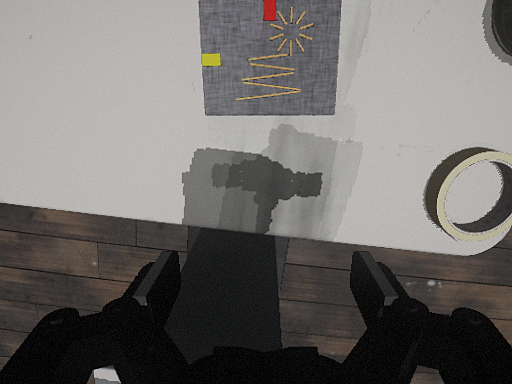

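Wrist view confirms the block square, with red toward the fence, at world (0.562,-0.033). I go down behind it and push from the rear with open fingers.

{"op": "carry_out", "data": {"commands": [[-1,0.2,0.02,0.5,0],[-1,0.4,0.025,1,0]]}}

```text
t: 9.57
tcp_pos: [0.485, -0.0429, 0.1081]
eef_rot: [0.998, 0.062, 0.001, 0.0]
force: [-0.1, 0.2, 0.3]
finger_gap: 0.0852
grasp_force: 0.0
```

{"op": "carry_out", "data": {"commands": [[-1,0,0,0.4,0],[-1,0,0,0.75,0],[-1,0,0,0.95,0],[-1,0,0,1,0]]}}

```text
t: 10.07
tcp_pos: [0.4828, -0.0426, 0.0273]
eef_rot: [0.998, 0.063, -0.001, -0.0]
force: [-0.3, 0.2, 1.0]
finger_gap: 0.0856
grasp_force: 0.0
```

{"op": "carry_out", "data": {"commands": [[-1,0,0,0.05,0],[-1,0,0,0.075,0],[-1,0,0,0.075,0]]}}

```text
t: 10.45
tcp_pos: [0.4839, -0.0428, 0.0228]
eef_rot: [0.998, 0.063, 0.0, 0.0]
force: [-0.1, 0.3, -0.1]
finger_gap: 0.0853
grasp_force: 0.0
```

{"op": "carry_out", "data": {"commands": [[-1,0.04,0,0,0],[-1,0.08,0,0,0],[-1,0.12,0,0,0],[-1,0.16,0,0,0],[-1,0.2,0,0,0],[-1,0.23,0,0,0],[-1,0.26,0,0,0],[-1,0.28,0,0,0]]}}

```text
t: 11.45
tcp_pos: [0.5051, -0.04, 0.0222]
eef_rot: [0.998, 0.063, -0.001, 0.0]
force: [-1.9, -0.6, 1.4]
finger_gap: 0.0854
grasp_force: 0.9
```

```bash
python3 st.py
```

```text
t 11.45 tcp [ 0.5051 -0.04    0.0222] yaw 7.17 tool z [-0.001 -0.    -1.   ] F [-1.9 -0.6  1.4] M [0.01 0.29 0.01] gap 0.0854 q [-0.08  0.45 -0.55  0.58 -0.    2.94]
```

{"op": "carry_out", "data": {"commands": [[-1,0.03,0,0,0],[-1,0.06,0,0,0],[-1,0.09,0,0,0],[-1,0.12,0,0,0],[-1,0.14,0,0,0],[-1,0.16,0,0,0],[-1,0.18,0,0,0],[-1,0.18,0,0,0]]}}

```text
t: 12.45
tcp_pos: [0.52, -0.0382, 0.0224]
eef_rot: [0.998, 0.063, -0.0, 0.0]
force: [-1.6, -0.4, -0.8]
finger_gap: 0.0854
grasp_force: 0.7
```

{"op": "carry_out", "data": {"commands": [[-1,0.0125,0,0,0],[-1,0.025,0,0,0],[-1,0.025,0,0,0]]}}

```text
t: 12.82
tcp_pos: [0.5205, -0.0381, 0.0223]
eef_rot: [0.998, 0.062, -0.001, 0.0]
force: [-5.2, -0.9, 3.4]
finger_gap: 0.0852
grasp_force: 2.5
```

{"op": "carry_out", "data": {"commands": [[-1,0.02,0,0,0],[-1,0.04,0,0,0],[-1,0.06,0,0,0],[-1,0.075,0,0,0],[-1,0.075,0,0,0]]}}

```text
t: 13.45
tcp_pos: [0.525, -0.0374, 0.0223]
eef_rot: [0.998, 0.062, -0.003, 0.0]
force: [-7.4, -1.1, 6.6]
finger_gap: 0.085
grasp_force: 3.9
```

{"op": "carry_out", "data": {"commands": [[-1,0.015,0,0,0],[-1,0.025,0,0,0],[-1,0.025,0,0,0]]}}

```text
t: 13.82
tcp_pos: [0.5263, -0.0372, 0.0222]
eef_rot: [0.998, 0.062, -0.003, 0.0]
force: [-8.2, -1.8, 6.8]
finger_gap: 0.0858
grasp_force: 4.5
```

{"op": "carry_out", "data": {"commands": [[-1,0.015,0,0,0],[-1,0.025,0,0,0],[-1,0.025,0,0,0]]}}

```text
t: 14.2
tcp_pos: [0.5275, -0.037, 0.022]
eef_rot: [0.998, 0.062, -0.004, 0.0]
force: [-10.2, -1.6, 8.1]
finger_gap: 0.0855
grasp_force: 5.2
```

{"op": "carry_out", "data": {"commands": [[-1,0.0125,0,0,0],[-1,0.0125,0,0,0]]}}

```text
t: 14.45
tcp_pos: [0.5275, -0.037, 0.0219]
eef_rot: [0.998, 0.062, -0.005, 0.0]
force: [-11.3, -3.4, 9.4]
finger_gap: 0.0854
grasp_force: 6.0
```

{"op": "carry_out", "data": {"commands": [[-1,0.0125,0,0,0],[-1,0.0125,0,0,0]]}}

```text
t: 14.7
tcp_pos: [0.5275, -0.0369, 0.0218]
eef_rot: [0.998, 0.062, -0.006, 0.0]
force: [-13.2, -2.6, 10.0]
finger_gap: 0.0853
grasp_force: 6.7
```

{"op": "carry_out", "data": {"commands": [[-1,0.0125,0,0,0],[-1,0.025,0,0,0],[-1,0.0375,0,0,0],[-1,0.0375,0,0,0],[-1,0.0375,0,0,0],[-1,0.0375,0,0,0],[-1,0.0375,0,0,0],[-1,0.0375,0,0,0],[-1,0.0375,0,0,0],[-1,0.0375,0,0,0],[-1,0.0375,0,0,0],[-1,0.0375,0,0,0]]}}

```text
t: 16.2
tcp_pos: [0.5277, -0.0369, 0.0215]
eef_rot: [0.998, 0.062, -0.008, 0.001]
force: [-18.9, -4.4, 14.8]
finger_gap: 0.0856
grasp_force: 9.3
```

```bash
python3 -c "
import st
from pose import *
measure('t3')
x=r.capture('side')[0];cv2.imwrite('pics/s3.png',cv2.resize(x[170:240,200:330],None,fx=6,fy=6,interpolation=cv2.INTER_CUBIC))
"
```

```text
t 16.2 tcp [ 0.5277 -0.0369  0.0215] yaw 7.14 tool z [-0.016 -0.002 -1.   ] F [-18.9  -4.4  14.8] M [-0.55  3.34  0.17] gap 0.0856 q [-0.07  0.49 -0.48  0.63 -0.    2.95]
block 0.67 [0.5822 0.0228] [0.0807 0.0215] 0.5
fence 0.85 [ 0.6519 -0.0201] [0.0456 0.1795] 7.84
red 322 [155.9 216. ] [0.472 0.297 0.024]
```

View pics/t3.png

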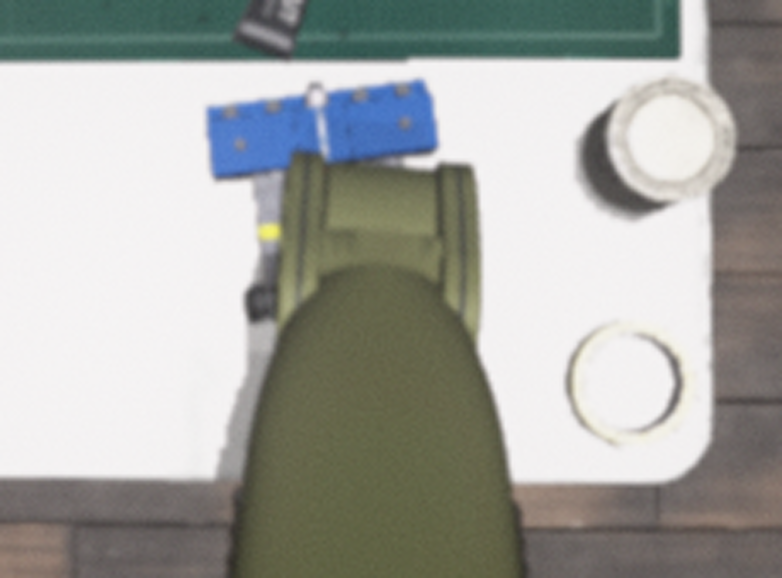

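The block's edge meets the fence face (crop ~(268,172)), and the force rises with no further motion: it is home. Backing off now to look.

{"op": "carry_out", "data": {"commands": [[-1,-0.05,0,0,0],[-1,-0.1,0,0,0],[-1,-0.2,0,0,0],[-1,-0.4,0,0,0],[-1,-0.5,0,0,0]]}}

```text
t: 17.02
tcp_pos: [0.4981, -0.0411, 0.0229]
eef_rot: [0.998, 0.062, 0.001, 0.0]
force: [-0.5, -0.5, 0.0]
finger_gap: 0.0852
grasp_force: 0.0
```

{"op": "carry_out", "data": {"commands": [[-1,0,0,-0.3,0],[-1,0,0,-0.7,0],[-1,0,0,-1,0]]}}

```text
t: 17.4
tcp_pos: [0.4991, -0.0411, 0.1042]
eef_rot: [0.998, 0.063, 0.002, 0.0]
force: [-0.9, 0.1, 0.7]
finger_gap: 0.0858
grasp_force: 0.0
```

{"op": "carry_out", "data": {"commands": [[-0.2,-0.2,0,-0.5,0],[-0.2,-0.5,0,-1,0],[-0.2,-0.5,0,-1,0],[-0.2,-0.5,0,-1,0]]}}

```text
t: 17.9
tcp_pos: [0.4585, -0.0461, 0.1826]
eef_rot: [0.998, 0.063, 0.001, 0.0]
force: [0.7, -0.3, -0.7]
finger_gap: 0.051
grasp_force: 0.0
```

```bash
python3 -c "
import st
from pose import *
measure('t4')
"
```

```text
t 17.9 tcp [ 0.4585 -0.0461  0.1826] yaw 7.17 tool z [ 0.003 -0.    -1.   ] F [ 0.7 -0.3 -0.7] M [0.02 0.04 0.01] gap 0.051 q [-0.1   0.2  -0.43  0.95  0.    2.92]
block 0.61 [ 0.577  -0.0307] [0.0946 0.1192] 7.27
fence 0.7 [ 0.6549 -0.0195] [0.052  0.1799] 7.62
red 10 [276.5 164. ] [ 0.6148 -0.0266  0.024 ]
red 325 [156.  215.9] [0.4722 0.2967 0.024 ]
```

View pics/t4.png

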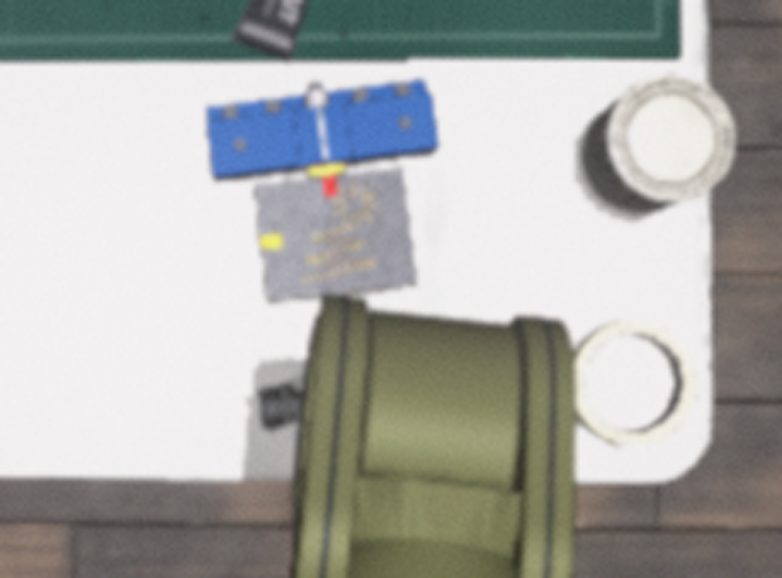

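The red mark sits right at the bar (crop (330,187)), and the block has sprung back a few mm and is still square. Next I put the tool above the block, a quarter turn round.

{"op": "carry_out", "data": {"commands": [[-0.2,0.4,0,0,0],[-0.2,0.75,0,0,0]]}}

```text
t: 18.3
tcp_pos: [0.5178, -0.0384, 0.1813]
eef_rot: [0.998, 0.063, -0.001, -0.0]
force: [-0.4, -0.8, 0.1]
finger_gap: 0.0514
grasp_force: 0.0
```

{"op": "carry_out", "data": {"commands": [[-0.2,0.1,0,0,-0.028],[-0.2,0.2,0,0,-0.056],[-0.2,0.3,0,0,-0.084],[-0.2,0.4,0,0,-0.112],[-0.2,0.5,0,0,-0.14],[-0.2,0.6,0,0,-0.168],[-0.2,0.7,0,0,-0.196],[-0.2,0.72,0,0,-0.224],[-0.2,0.72,0,0,-0.25],[-0.2,0.72,0,0,-0.25]]}}

```text
t: 19.55
tcp_pos: [0.574, -0.0312, 0.181]
eef_rot: [0.662, 0.749, -0.001, -0.001]
force: [0.3, 1.0, -0.1]
finger_gap: 0.0509
grasp_force: 0.0
```

{"op": "carry_out", "data": {"commands": [[-0.2,0,0,0.5,0],[-0.2,0,0,1,0],[-0.2,0,0,1,0]]}}

```text
t: 19.92
tcp_pos: [0.571, -0.0311, 0.0989]
eef_rot: [0.662, 0.749, -0.003, -0.003]
force: [-0.4, -0.2, -0.1]
finger_gap: 0.0512
grasp_force: 0.0
```

{"op": "carry_out", "data": {"commands": [[-0.2,0,0,0.25,0],[-0.2,0,0,0.45,0],[-0.2,0,0,0.58,0],[-0.2,0,0,0.6,0],[-0.2,0,0,0.6,0],[-0.2,0,0,0.6,0]]}}

```text
t: 20.68
tcp_pos: [0.5747, -0.0314, 0.055]
eef_rot: [0.662, 0.75, 0.0, 0.0]
force: [0.5, 0.9, -0.2]
finger_gap: 0.0512
grasp_force: 0.0
```

```bash
python3 st.py
```

```text
t 20.68 tcp [ 0.5747 -0.0314  0.055 ] yaw 97.16 tool z [ 0.001 -0.    -1.   ] F [ 0.5  0.9 -0.2] M [-0.01  0.03  0.01] gap 0.0512 q [-0.05  0.5  -0.34  0.74 -0.    1.39]
```

{"op": "carry_out", "data": {"commands": [[-0.2,0,0,0.04,0],[-0.2,0,0,0.08,0],[-0.2,0,0,0.1,0],[-0.2,0,0,0.1,0]]}}

```text
t: 21.18
tcp_pos: [0.574, -0.0313, 0.0461]
eef_rot: [0.662, 0.75, -0.0, -0.0]
force: [0.9, -0.7, -0.1]
finger_gap: 0.0514
grasp_force: 0.0
```

{"op": "carry_out", "data": {"commands": [[-0.2,0,0,0.0125,0],[-0.2,0,0,0.025,0],[-0.2,0,0,0.025,0]]}}

```text
t: 21.55
tcp_pos: [0.5743, -0.0314, 0.0458]
eef_rot: [0.661, 0.75, 0.0, 0.0]
force: [-3.0, 0.7, 8.7]
finger_gap: 0.0511
grasp_force: 4.7
```

{"op": "carry_out", "data": {"commands": [[-0.2,0,0,0.005,0],[-0.2,0,0,0.01,0],[-0.2,0,0,0.01,0]]}}

```text
t: 21.92
tcp_pos: [0.5743, -0.0314, 0.0457]
eef_rot: [0.661, 0.75, 0.0, 0.0]
force: [-4.5, 0.0, 14.6]
finger_gap: 0.0513
grasp_force: 7.3
```

```bash
python3 st.py
```

```text
t 21.93 tcp [ 0.5743 -0.0314  0.0457] yaw 97.17 tool z [ 0.001 -0.    -1.   ] F [-4.5  0.  14.6] M [0.01 0.99 0.04] gap 0.0513 q [-0.05  0.51 -0.35  0.71 -0.    1.39]
```

{"op": "carry_out", "data": {"commands": [[-0.2,0,-0.04,0,0],[-0.2,0,-0.1,0,0],[-0.2,0,-0.18,0,0],[-0.2,0,-0.26,0,0],[-0.2,0,-0.34,0,0],[-0.2,0,-0.42,0,0],[-0.2,0,-0.5,0,0],[-0.2,0,-0.57,0,0],[-0.2,0,-0.61,0,0],[-0.2,0,-0.625,0,0],[-0.2,0,-0.625,0,0]]}}

```text
t: 23.3
tcp_pos: [0.5285, -0.0377, 0.0459]
eef_rot: [0.661, 0.75, 0.003, 0.003]
force: [2.7, 0.7, 7.9]
finger_gap: 0.0514
grasp_force: 4.3
```

```bash
python3 st.py
```

```text
t 23.3 tcp [ 0.5285 -0.0377  0.0459] yaw 97.18 tool z [ 0.008 -0.    -1.   ] F [2.7 0.7 7.9] M [ 0.05 -0.25  0.  ] gap 0.0514 q [-0.07  0.44 -0.47  0.65  0.    1.37]
```

{"op": "carry_out", "data": {"commands": [[-0.2,0,0,0.005,0],[-0.2,0,0,0.005,0],[-0.2,0,0,0.005,0]]}}

```text
t: 23.68
tcp_pos: [0.5286, -0.0377, 0.0459]
eef_rot: [0.661, 0.75, 0.003, 0.003]
force: [1.7, -0.2, 11.0]
finger_gap: 0.0509
grasp_force: 5.9
```

```bash
python3 st.py
```

```text
t 23.68 tcp [ 0.5286 -0.0377  0.0459] yaw 97.18 tool z [ 0.008 -0.    -1.   ] F [ 1.7 -0.2 11. ] M [ 0.07 -0.12  0.01] gap 0.0509 q [-0.07  0.44 -0.47  0.65  0.    1.37]
```

{"op": "carry_out", "data": {"commands": [[-0.2,0,0,0,0.008],[-0.2,0,0,0,0.022],[-0.2,0,0,0,0.038],[-0.2,0,0,0,0.054],[-0.2,0,0,0,0.07],[-0.2,0,0,0,0.086],[-0.2,0,0,0,0.102],[-0.2,0,0,0,0.118],[-0.2,0,0,0,0.125],[-0.2,0,0,0,0.125]]}}

```text
t: 24.92
tcp_pos: [0.5262, -0.039, 0.0458]
eef_rot: [0.898, 0.439, 0.001, 0.002]
force: [-2.1, -3.6, 16.1]
finger_gap: 0.0514
grasp_force: 8.2
```

```bash
python3 -c "
import st
from pose import *
im=r.capture('side')[0];cv2.imwrite('pics/s5.png',cv2.resize(im[160:260,180:330],None,fx=5,fy=5,interpolation=cv2.INTER_CUBIC))
"
```

```text
t 24.93 tcp [ 0.5262 -0.039   0.0458] yaw 52.14 tool z [ 0.004 -0.003 -1.   ] F [-2.1 -3.6 16.1] M [-0.57  0.9   0.2 ] gap 0.0514 q [-0.07  0.44 -0.47  0.65 -0.    2.16]
```

View pics/s5.png

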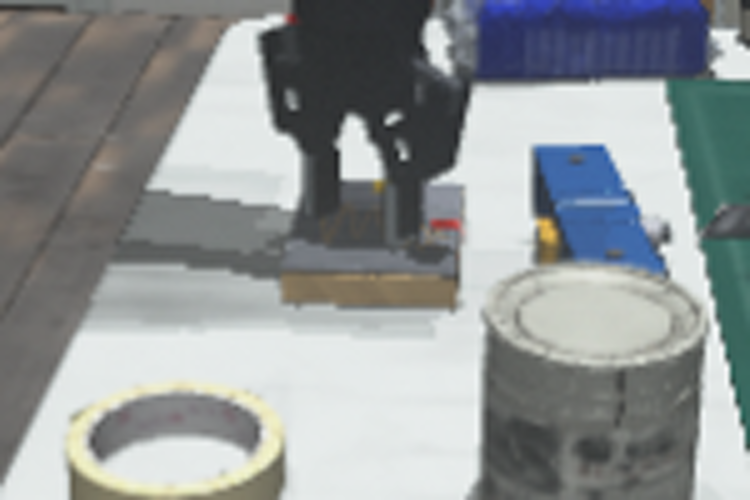

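```bash
cat > side.py <<'E'
from h import *
def side():
    im,d=r.capture('side');p=r.camera_params('side');x=r.cut_out('block','side')
    v,u=np.where(x[0]['mask']);P=np.array(p['origin'])+rays(p,np.c_[u,v])*d[v,u][:,None]
    k=(d[v,u]>0)&(abs(P[:,2]-.022)<.006)
    W=onz(p,np.c_[u,v][k],.024)[:,:2].astype(np.float32)
    print('side block',round(x[0]['conf'],2),cv2.minAreaRect(W),k.sum())
    hsv=cv2.cvtColor(im,cv2.COLOR_BGR2HSV)
    for n,lo,hi in(("red",0,8),("yellow",20,35)):
        m=((hsv[...,0]>=lo)&(hsv[...,0]<=hi))&(hsv[...,1]>130)&(hsv[...,2]>90)
        m[:,:205]=0;m[:,275:]=0;m[:180]=0;m[235:]=0
        nn,l,s,cc=cv2.connectedComponentsWithStats(m.astype(np.uint8))
        for i in range(1,nn):
            if s[i,4]>3: print(n,s[i,4],cc[i].round(1),onz(p,cc[i],.024)[0].round(4))
side()
E
python3 side.py
```

```text
side block 0.95 ((0.5345304012298584, -0.04200931638479233), (0.09396049380302429, 0.13060429692268372), 0.4746337831020355) 526
red 4 [268.5 204. ] [ 0.5725 -0.0294  0.024 ]
```

The side view shows the fingers slipped: the block has hardly turned (red at (445,225) still faces the fence). I'll lift off, look, and regrip with the fingers wider and along the long axis.

{"op": "carry_out", "data": {"commands": [[-0.2,0,0,-0.2,0],[-0.2,-0.1,-0.15,-0.6,0],[-0.2,-0.46,-0.59,-1,0]]}}

```text
t: 25.45
tcp_pos: [0.4669, -0.0378, 0.1244]
eef_rot: [0.898, 0.44, 0.002, 0.001]
force: [0.7, -0.3, 0.6]
finger_gap: 0.051
grasp_force: 0.0
```

{"op": "carry_out", "data": {"commands": [[-0.66,-0.46,-0.59,0,0],[-0.66,-0.46,-0.59,0,-0.028],[-0.66,-0.46,-0.59,0,-0.056],[-0.66,-0.46,-0.59,0,-0.084],[-0.66,-0.46,-0.59,0,-0.112],[-0.66,-0.46,-0.59,0,-0.14],[-0.66,-0.46,-0.59,0,-0.168],[-0.66,-0.46,-0.59,0,-0.196],[-0.66,-0.46,-0.59,0,-0.224],[-0.66,-0.46,-0.59,0,-0.252],[-0.66,-0.46,-0.59,0,-0.28],[-0.66,-0.46,-0.59,0,-0.308],[-0.66,-0.46,-0.59,0,-0.336],[-0.66,-0.46,-0.59,0,-0.36],[-0.66,-0.46,-0.59,0,-0.36]]}}

```text
t: 27.32
tcp_pos: [0.4049, -0.0378, 0.1233]
eef_rot: [-0.015, 1.0, -0.0, 0.0]
force: [-0.0, -0.6, 0.5]
finger_gap: 0.0709
grasp_force: 0.0
```

```bash
python3 -c "
import st
from pose import *
measure()
import side"
```

```text
t 27.32 tcp [ 0.4049 -0.0378  0.1233] yaw -178.33 tool z [ 0. -0. -1.] F [-0.  -0.6  0.5] M [-0.   -0.01 -0.04] gap 0.0709 q [-0.09  0.17 -0.64  0.76  0.   -0.12]
block 0.57 [ 0.533  -0.0285] [0.0937 0.1177] 0.47
fence 0.75 [ 0.6516 -0.0198] [0.046  0.1795] 7.84
red 8 [277.5 180.5] [ 0.5704 -0.0295  0.024 ]
red 329 [156.1 215.8] [0.4724 0.2966 0.024 ]
side block 0.85 ((0.533600926399231, -0.04194173216819763), (0.09279906004667282, 0.13236834108829498), 2.1554651260375977) 663
red 4 [268.5 204. ] [ 0.5725 -0.0294  0.024 ]
yellow 6 [256.  196.5] [0.5337 0.0201 0.024 ]
```

{"op": "carry_out", "data": {"commands": [[-0.66,-0.4,0.02,0,0],[-0.66,-0.8,0.03,0,0]]}}

```text
t: 27.82
tcp_pos: [0.4694, -0.0334, 0.1233]
eef_rot: [-0.015, 1.0, -0.0, 0.0]
force: [0.1, -0.3, -0.4]
finger_gap: 0.0708
grasp_force: 0.0
```

{"op": "carry_out", "data": {"commands": [[-0.66,-0.4,0.02,0,0],[-0.66,-0.8,0.035,0,0],[-0.66,-0.8,0.035,0,0]]}}

```text
t: 28.2
tcp_pos: [0.5354, -0.0286, 0.1232]
eef_rot: [-0.015, 1.0, -0.0, 0.001]
force: [0.6, 0.8, 0.2]
finger_gap: 0.0709
grasp_force: 0.0
```

{"op": "carry_out", "data": {"commands": [[-0.66,0,0,0.4,0],[-0.66,0,0,0.7,0],[-0.66,0,0,0.88,0],[-0.66,0,0,0.92,0],[-0.66,0,0,0.92,0],[-0.66,0,0,0.92,0]]}}

```text
t: 28.95
tcp_pos: [0.5334, -0.0287, 0.0505]
eef_rot: [-0.015, 1.0, -0.0, 0.001]
force: [0.5, -0.9, -0.4]
finger_gap: 0.0709
grasp_force: 0.0
```

{"op": "carry_out", "data": {"commands": [[-0.66,0,0,0.0125,0],[-0.66,0,0,0.025,0],[-0.66,0,0,0.025,0]]}}

```text
t: 29.32
tcp_pos: [0.5326, -0.0286, 0.0476]
eef_rot: [-0.015, 1.0, 0.0, -0.0]
force: [0.2, -0.7, -0.8]
finger_gap: 0.0709
grasp_force: 0.0
```

{"op": "carry_out", "data": {"commands": [[-0.66,0,0,0.0125,0],[-0.66,0,0,0.025,0],[-0.66,0,0,0.025,0]]}}

```text
t: 29.7
tcp_pos: [0.5325, -0.0287, 0.0454]
eef_rot: [-0.015, 1.0, -0.0, -0.0]
force: [-0.3, 0.0, 0.6]
finger_gap: 0.0712
grasp_force: 0.0
```

{"op": "carry_out", "data": {"commands": [[-0.66,0,0,0.0125,0],[-0.66,0,0,0.025,0],[-0.66,0,0,0.025,0]]}}

```text
t: 30.08
tcp_pos: [0.5325, -0.0287, 0.0435]
eef_rot: [-0.015, 1.0, -0.0, -0.0]
force: [-0.1, 1.0, -0.3]
finger_gap: 0.071
grasp_force: 0.0
```

{"op": "carry_out", "data": {"commands": [[-0.66,0,0,0.0125,0],[-0.66,0,0,0.02,0],[-0.66,0,0,0.02,0]]}}

```text
t: 30.45
tcp_pos: [0.5326, -0.0287, 0.0419]
eef_rot: [-0.015, 1.0, 0.0, -0.0]
force: [-0.0, 0.7, -0.0]
finger_gap: 0.071
grasp_force: 0.0
```

{"op": "carry_out", "data": {"commands": [[-0.66,0,0,0.0125,0],[-0.66,0,0,0.0125,0]]}}

```text
t: 30.7
tcp_pos: [0.5327, -0.0287, 0.0411]
eef_rot: [-0.015, 1.0, -0.0, 0.0]
force: [0.3, -0.2, 1.2]
finger_gap: 0.0709
grasp_force: 0.5
```

Contact; press to about 18 N.

{"op": "carry_out", "data": {"commands": [[-0.66,0,0,0.0125,0],[-0.66,0,0,0.022,0],[-0.66,0,0,0.022,0],[-0.66,0,0,0.022,0]]}}

```text
t: 31.2
tcp_pos: [0.5327, -0.0287, 0.041]
eef_rot: [-0.015, 1.0, -0.0, 0.001]
force: [-3.8, 0.2, 14.3]
finger_gap: 0.0708
grasp_force: 7.3
```

```bash
python3 st.py
```

```text
t 31.2 tcp [ 0.5327 -0.0287  0.041 ] yaw -178.23 tool z [ 0.001 -0.    -1.   ] F [-3.8  0.2 14.3] M [0.09 0.87 0.01] gap 0.0708 q [-0.05  0.46 -0.46  0.65 -0.   -0.08]
```

{"op": "carry_out", "data": {"commands": [[-0.66,0,0,0.006,0.004],[-0.66,0,0,0.006,0.012],[-0.66,0,0,0.006,0.022],[-0.66,0,0,0.006,0.034],[-0.66,0,0,0.006,0.046],[-0.66,0,0,0.006,0.058],[-0.66,0,0,0.006,0.07],[-0.66,0,0,0.006,0.08],[-0.66,0,0,0.006,0.08]]}}

```text
t: 32.33
tcp_pos: [0.5365, -0.0294, 0.041]
eef_rot: [0.234, 0.972, -0.0, 0.004]
force: [2.4, -0.5, 9.4]
finger_gap: 0.0705
grasp_force: 4.7
```

```bash
python3 -c "
import st, side
im=r=None
from h import r,cv2
im=r.capture('side')[0];cv2.imwrite('pics/s6.png',cv2.resize(im[160:260,180:330],None,fx=5,fy=5,interpolation=cv2.INTER_CUBIC))"
```

```text
t 32.33 tcp [ 0.5365 -0.0294  0.041 ] yaw 152.95 tool z [ 0.008 -0.002 -1.   ] F [ 2.4 -0.5  9.4] M [-0.45 -0.31  0.09] gap 0.0705 q [-0.05  0.46 -0.46  0.65 -0.    0.42]
side block 0.77 ((0.5345746278762817, -0.04289243370294571), (0.12962253391742706, 0.09954296797513962), 69.58589172363281) 550
red 5 [267. 206.] [ 0.569  -0.0431  0.024 ]
```

View pics/s6.png

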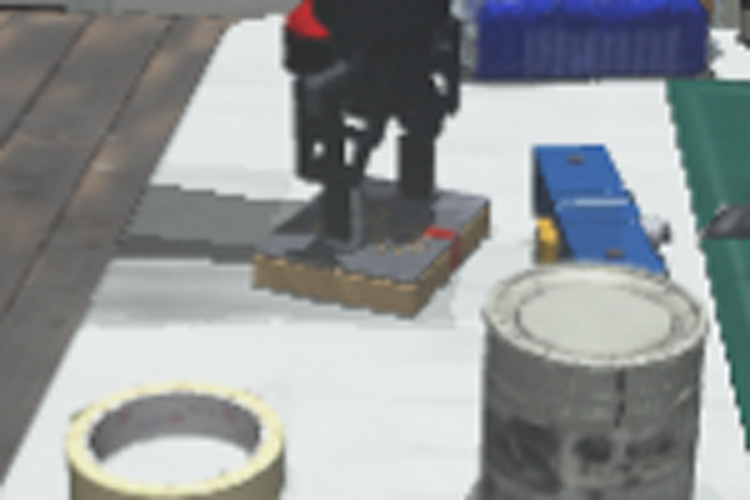

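The block is now turning along (red corner at (440,235), front edge slanted). I press slightly harder and continue.

{"op": "carry_out", "data": {"commands": [[-0.66,0,0,0.015,0],[-0.66,0,0,0.015,0],[-0.66,0,0,0.015,0.004],[-0.66,0,0,0.015,0.012],[-0.66,0,0,0.015,0.022],[-0.66,0,0,0.015,0.034],[-0.66,0,0,0.015,0.046],[-0.66,0,0,0.015,0.058],[-0.66,0,0,0.015,0.07],[-0.66,0,0,0.015,0.08],[-0.66,0,0,0.015,0.08]]}}

```text
t: 33.85
tcp_pos: [0.538, -0.0305, 0.0411]
eef_rot: [0.468, 0.884, 0.001, 0.006]
force: [2.3, -4.4, 16.4]
finger_gap: 0.0705
grasp_force: 8.1
```

```bash
python3 -c "
import st, side"
```

```text
t 33.85 tcp [ 0.538  -0.0305  0.0411] yaw 124.14 tool z [ 0.011 -0.004 -1.   ] F [ 2.3 -4.4 16.4] M [-1.12 -0.04  0.19] gap 0.0705 q [-0.05  0.46 -0.46  0.64 -0.    0.92]
side block 0.9 ((0.529095470905304, -0.0354195162653923), (0.13163349032402039, 0.10031113028526306), 63.90015411376953) 601
yellow 5 [262.2 196.6] [0.5518 0.0211 0.024 ]
```

```bash
python3 -c "
from h import *
a=r.capture('side')[0];w=r.capture('wrist')[0]
a=cv2.resize(a[175:245,200:290],(390,300),interpolation=cv2.INTER_CUBIC)
w=cv2.resize(w,(390,300));t=r.capture('top')[0];t=cv2.resize(t[110:270,200:360],(300,300))
c=np.zeros((600,780,3),np.uint8);c[:300,:390]=a;c[:300,390:]=w;c[300:,:300]=t
cv2.imwrite('pics/c7.png',c)"
```

```text
(no output)
```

View pics/c7.png

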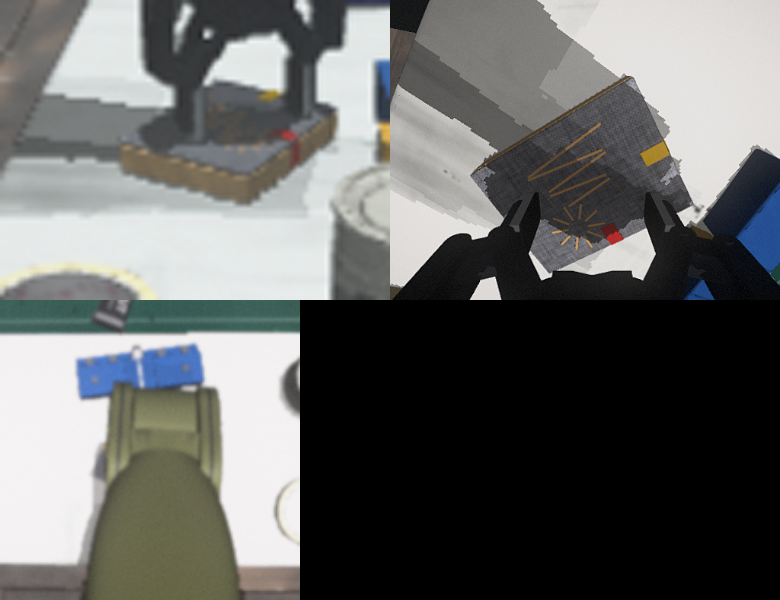

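```bash
cat > wr.py <<'E'
from h import *
def wr():
    s=r.observe();im,d=r.capture('wrist');p=r.camera_params('wrist')
    x=r.cut_out('block','wrist');v,u=np.where(x[0]['mask'])
    P=np.array(p['origin'])+rays(p,np.c_[u,v])*d[v,u][:,None]
    k=(d[v,u]>0)&(abs(P[:,2]-.024)<.004)
    W=onz(p,np.c_[u,v][k],.024)[:,:2].astype(np.float32);print('wrist block',x[0]['conf'],cv2.minAreaRect(W))
    hsv=cv2.cvtColor(im,cv2.COLOR_BGR2HSV);pts={}
    for n,lo,hi in(("red",0,6),("yellow",20,32)):
        m=((hsv[...,0]>=lo)&(hsv[...,0]<=hi)|((n=="red")&(hsv[...,0]>174)))&(hsv[...,1]>170)&(hsv[...,2]>90)
        nn,l,st,cc=cv2.connectedComponentsWithStats(m.astype(np.uint8))
        for i in range(1,nn):
            if st[i,4]>60: print(n,st[i,4],cc[i].round(1),onz(p,cc[i],.024)[0].round(4))
    print("tcp",s["tcp_pos"].round(4))
wr()
E
python3 wr.py
```

```text
wrist block 0.77 ((0.5284386873245239, -0.025721773505210876), (0.11975658684968948, 0.09558016061782837), 63.89198684692383)
red 213 [294.6 303.9] [ 0.5672 -0.045   0.024 ]
yellow 638 [347.5 196.6] [0.5515 0.0198 0.024 ]
tcp [ 0.538  -0.0305  0.0411]
```

The wrist camera sees the whole block: it has turned about 26°, and the tips slipped when the fingers lay along world x. I'll ratchet: lift, turn the tool back, press again and turn on.

{"op": "carry_out", "data": {"commands": [[-0.66,0,0,-0.1,0],[-0.66,0.06,-0.02,-0.2,-0.028],[-0.66,0.06,-0.02,-0.2,-0.056],[-0.66,0.06,-0.02,-0.2,-0.084],[-0.66,0.06,-0.02,-0.2,-0.112],[-0.66,0.06,-0.02,-0.2,-0.14],[-0.66,0.06,-0.02,-0.2,-0.168],[-0.66,0.06,-0.02,-0.2,-0.196],[-0.66,0.06,-0.02,-0.2,-0.224],[-0.66,0.06,-0.02,-0.2,-0.239],[-0.66,0.06,-0.02,-0.2,-0.239]]}}

```text
t: 35.58
tcp_pos: [0.528, -0.0255, 0.0532]
eef_rot: [-0.26, 0.966, 0.0, -0.001]
force: [0.0, 0.3, 0.5]
finger_gap: 0.071
grasp_force: 0.0
```

```bash
python3 -c "
import st,wr"
```

```text
t 35.58 tcp [ 0.528  -0.0255  0.0532] yaw -149.85 tool z [-0.001  0.    -1.   ] F [0.  0.3 0.5] M [-0.04  0.03 -0.08] gap 0.071 q [-0.05  0.44 -0.46  0.68  0.   -0.57]
wrist block 0.68 ((0.5288298726081848, -0.026077553629875183), (0.12047605216503143, 0.0948266088962555), 63.80617904663086)
red 377 [209.5 284.3] [ 0.5646 -0.0425  0.024 ]
yellow 346 [312.1 313. ] [0.552  0.0204 0.024 ]
tcp [ 0.528  -0.0255  0.0532]
```

{"op": "carry_out", "data": {"commands": [[-0.66,0,0,0.08,0],[-0.66,0,0,0.13,0],[-0.66,0,0,0.15,0],[-0.66,0.02,0.012,0.17,0],[-0.66,0.04,0.025,0.185,0],[-0.66,0.04,0.025,0.185,0]]}}

```text
t: 36.42
tcp_pos: [0.528, -0.0256, 0.0411]
eef_rot: [-0.26, 0.965, -0.001, 0.003]
force: [1.4, -0.6, 12.0]
finger_gap: 0.0711
grasp_force: 5.8
```

```bash
python3 st.py
```

```text
t 36.42 tcp [ 0.528  -0.0256  0.0411] yaw -149.81 tool z [ 0.007  0.    -1.   ] F [ 1.4 -0.6 12. ] M [0.26 0.1  0.04] gap 0.0711 q [-0.05  0.45 -0.48  0.64  0.   -0.58]
```

{"op": "carry_out", "data": {"commands": [[-0.66,0,0,0.012,0],[-0.66,0,0,0.012,0.005],[-0.66,0,0,0.012,0.015],[-0.66,0,0,0.012,0.028],[-0.66,0,0,0.012,0.042],[-0.66,0,0,0.012,0.056],[-0.66,0,0,0.012,0.07],[-0.66,0,0,0.012,0.084],[-0.66,0,0,0.012,0.098],[-0.66,0,0,0.012,0.112],[-0.66,0,0,0.012,0.126],[-0.66,0,0,0.012,0.14],[-0.66,0,0,0.012,0.152],[-0.66,0,0,0.012,0.158],[-0.66,0,0,0.012,0.158]]}}

```text
t: 38.3
tcp_pos: [0.5304, -0.0264, 0.041]
eef_rot: [0.231, 0.973, 0.0, 0.006]
force: [3.5, -2.0, 13.0]
finger_gap: 0.071
grasp_force: 6.6
```

```bash
python3 -c "
import st,wr"
```

```text
t 38.3 tcp [ 0.5304 -0.0264  0.041 ] yaw 153.32 tool z [ 0.011 -0.003 -1.   ] F [ 3.5 -2.  13. ] M [-0.66 -0.43  0.13] gap 0.071 q [-0.05  0.45 -0.48  0.63 -0.    0.42]
wrist block 0.92 ((0.5306251645088196, -0.026039421558380127), (0.1202096939086914, 0.09535657614469528), 22.597450256347656)
red 425 [220.4 307.1] [ 0.546  -0.0625  0.024 ]
yellow 369 [334.7 312.5] [ 0.5781 -0.0077  0.024 ]
tcp [ 0.5304 -0.0264  0.041 ]
```

{"op": "carry_out", "data": {"commands": [[-0.66,0,0,-0.1,0],[-0.66,-0.07,0.03,-0.2,-0.028],[-0.66,-0.07,0.03,-0.2,-0.056],[-0.66,-0.07,0.03,-0.2,-0.084],[-0.66,-0.07,0.03,-0.2,-0.112],[-0.66,-0.07,0.03,-0.2,-0.13],[-0.66,-0.07,0.03,-0.2,-0.13],[-0.66,-0.07,0.03,-0.2,-0.13]]}}

```text
t: 39.4
tcp_pos: [0.5306, -0.0258, 0.0536]
eef_rot: [-0.174, 0.985, 0.0, -0.0]
force: [-0.3, -0.4, 0.2]
finger_gap: 0.0707
grasp_force: 0.0
```

{"op": "carry_out", "data": {"commands": [[-0.66,0,0,0.08,0],[-0.66,0,0,0.13,0],[-0.66,0,0,0.15,0],[-0.66,0.03,0.01,0.17,0],[-0.66,0.06,0.02,0.19,0],[-0.66,0.06,0.02,0.205,0],[-0.66,0.06,0.02,0.205,0]]}}

```text
t: 40.28
tcp_pos: [0.5303, -0.0258, 0.041]
eef_rot: [-0.175, 0.985, -0.0, 0.005]
force: [0.6, 0.4, 18.4]
finger_gap: 0.0708
grasp_force: 9.1
```

{"op": "carry_out", "data": {"commands": [[-0.66,0,0,0,0.005],[-0.66,0,0,0,0.015],[-0.66,0,0,0,0.028],[-0.66,0,0,0,0.04],[-0.66,0,0,0,0.05],[-0.66,0,0,0,0.053],[-0.66,0,0,0,0.053]]}}

```text
t: 41.15
tcp_pos: [0.53, -0.026, 0.0409]
eef_rot: [-0.009, 1.0, -0.0, 0.005]
force: [-0.5, 0.9, 18.9]
finger_gap: 0.0709
grasp_force: 9.4
```

```bash
python3 -c "
import st,wr"
```

```text
t 41.15 tcp [ 0.53   -0.026   0.0409] yaw -178.94 tool z [ 0.009 -0.    -1.   ] F [-0.5  0.9 18.9] M [0.19 0.07 0.07] gap 0.0709 q [-0.05  0.45 -0.48  0.64  0.   -0.07]
wrist block 0.73 ((0.5312992930412292, -0.026799790561199188), (0.12076867371797562, 0.09396340698003769), 6.8010993003845215)
yellow 337 [274.2 339.7] [ 0.583  -0.0206  0.024 ]
tcp [ 0.53   -0.026   0.0409]
```

{"op": "carry_out", "data": {"commands": [[-0.66,-0.03,-0.01,0,0],[-0.66,-0.08,-0.03,0,0],[-0.66,-0.14,-0.055,0,0],[-0.66,-0.19,-0.075,0,0],[-0.66,-0.23,-0.09,0,0],[-0.66,-0.24,-0.095,0,0],[-0.66,-0.24,-0.095,0,0]]}}

```text
t: 42.12
tcp_pos: [0.5458, -0.0327, 0.0409]
eef_rot: [-0.009, 1.0, 0.001, 0.001]
force: [-7.9, 2.1, 25.8]
finger_gap: 0.071
grasp_force: 12.9
```

{"op": "carry_out", "data": {"commands": [[-0.66,0,0,-0.15,0],[-0.66,0,0,-0.4,-0.01],[-0.2,0.25,0,-0.7,-0.018],[-0.2,0.25,0,-0.7,-0.018]]}}

```text
t: 42.62
tcp_pos: [0.5251, -0.0337, 0.0947]
eef_rot: [-0.065, 0.998, -0.0, 0.001]
force: [0.3, -0.3, -0.4]
finger_gap: 0.0509
grasp_force: 0.0
```

{"op": "carry_out", "data": {"commands": [[-0.2,0.4,0,0,0],[-0.2,0.85,0,0,0],[-0.2,0.85,0,0,0],[-0.2,0.85,0,0,0]]}}

```text
t: 43.12
tcp_pos: [0.459, -0.0426, 0.0932]
eef_rot: [-0.065, 0.998, -0.0, 0.001]
force: [0.1, 0.2, -1.0]
finger_gap: 0.051
grasp_force: 0.0
```

```bash
python3 -c "
import st
from pose import *
measure()
import side"
```

```text
t 43.12 tcp [ 0.459  -0.0426  0.0932] yaw -172.5 tool z [ 0.001 -0.    -1.   ] F [ 0.1  0.2 -1. ] M [ 0.01  0.03 -0.03] gap 0.051 q [-0.09  0.29 -0.57  0.71  0.   -0.22]
block 0.75 [ 0.5467 -0.0302] [0.118  0.0943] 6.86
fence 0.92 [ 0.6517 -0.02  ] [0.0458 0.1798] 7.84
red 10 [292.1 188.1] [ 0.5504 -0.0686  0.024 ]
red 328 [156.  215.9] [0.4722 0.2967 0.024 ]
side block 0.73 ((0.5475001335144043, -0.04262543469667435), (0.11960871517658234, 0.10552461445331573), 5.341019153594971) 683
red 6 [260.2 210.2] [ 0.5519 -0.0715  0.024 ]
```

{"op": "carry_out", "data": {"commands": [[-0.2,0,0,0.35,0],[-0.2,0,0,0.65,0],[-0.2,0,0,0.78,0],[-0.2,0,0,0.78,0],[-0.2,0,0,0.78,0]]}}

```text
t: 44.0
tcp_pos: [0.4586, -0.0426, 0.0316]
eef_rot: [-0.066, 0.998, -0.0, 0.001]
force: [0.1, -1.5, 0.2]
finger_gap: 0.0511
grasp_force: 0.0
```

{"op": "carry_out", "data": {"commands": [[-0.2,-0.06,0,0,0],[-0.2,-0.12,0,0,0],[-0.2,-0.17,0,0,0],[-0.2,-0.21,0,0,0],[-0.2,-0.25,0,0,0],[-0.2,-0.29,0,0,0],[-0.2,-0.33,0,0,0],[-0.2,-0.36,0,0,0],[-0.2,-0.39,0,0,0],[-0.2,-0.41,0,0,0],[-0.2,-0.41,0,0,0]]}}

```text
t: 45.38
tcp_pos: [0.4907, -0.0382, 0.031]
eef_rot: [-0.066, 0.998, 0.0, 0.0]
force: [-0.8, -0.2, 0.0]
finger_gap: 0.0511
grasp_force: 0.2
```

```bash
python3 -c "
import st
from pose import *
measure()
import side"
```

```text
t 45.38 tcp [ 0.4907 -0.0382  0.031 ] yaw -172.46 tool z [ 0.001  0.    -1.   ] F [-0.8 -0.2  0. ] M [ 0.01  0.17 -0.  ] gap 0.0511 q [-0.08  0.42 -0.57  0.58  0.   -0.21]
block 0.81 [ 0.5754 -0.0258] [0.0883 0.0939] 7.64
fence 0.71 [ 0.6587 -0.019 ] [0.0596 0.1797] 7.78
red 13 [291.3 183. ] [ 0.564  -0.0665  0.024 ]
red 326 [156.  215.9] [0.4722 0.2969 0.024 ]
side block 0.63 ((0.5622228384017944, -0.04122732952237129), (0.11500999331474304, 0.10548022389411926), 5.339595794677734) 670
red 8 [265.9 210.1] [ 0.5672 -0.0698  0.024 ]
```

{"op": "carry_out", "data": {"commands": [[-0.2,-0.02,0,0,0],[-0.2,-0.04,0,0,0],[-0.2,-0.06,0,0,0],[-0.2,-0.08,0,0,0],[-0.2,-0.1,0,0,0],[-0.2,-0.1,0,0,0]]}}

```text
t: 46.38
tcp_pos: [0.4962, -0.0373, 0.0306]
eef_rot: [-0.066, 0.998, -0.0, -0.002]
force: [-4.7, -1.2, 5.0]
finger_gap: 0.0513
grasp_force: 2.7
```

{"op": "carry_out", "data": {"commands": [[-0.2,-0.015,0,0,0],[-0.2,-0.03,0,0,0],[-0.2,-0.045,0,0,0],[-0.2,-0.045,0,0,0]]}}

```text
t: 46.88
tcp_pos: [0.4988, -0.0369, 0.0305]
eef_rot: [-0.065, 0.998, -0.0, -0.003]
force: [-7.0, -1.1, 5.3]
finger_gap: 0.0512
grasp_force: 3.6
```

{"op": "carry_out", "data": {"commands": [[-0.2,-0.015,0,0,0],[-0.2,-0.025,0,0,0],[-0.2,-0.025,0,0,0]]}}

```text
t: 47.25
tcp_pos: [0.5001, -0.0367, 0.0304]
eef_rot: [-0.065, 0.998, -0.0, -0.003]
force: [-7.9, -1.3, 7.4]
finger_gap: 0.0513
grasp_force: 4.1
```

{"op": "carry_out", "data": {"commands": [[-0.2,-0.015,0,0,0],[-0.2,-0.03,0,0,0],[-0.2,-0.03,0,0,0]]}}

```text
t: 47.62
tcp_pos: [0.5019, -0.0365, 0.0304]
eef_rot: [-0.065, 0.998, -0.0, -0.004]
force: [-9.6, -1.5, 7.3]
finger_gap: 0.0509
grasp_force: 4.6
```

{"op": "carry_out", "data": {"commands": [[-0.2,-0.015,0,0,0],[-0.2,-0.025,0,0,0],[-0.2,-0.025,0,0,0]]}}

```text
t: 48.0
tcp_pos: [0.5027, -0.0363, 0.0302]
eef_rot: [-0.065, 0.998, -0.0, -0.005]
force: [-10.5, -2.7, 8.1]
finger_gap: 0.0513
grasp_force: 5.6
```

{"op": "carry_out", "data": {"commands": [[-0.2,-0.0125,0,0,0],[-0.2,-0.025,0,0,0],[-0.2,-0.025,0,0,0]]}}

```text
t: 48.38
tcp_pos: [0.5027, -0.0362, 0.0299]
eef_rot: [-0.065, 0.998, -0.0, -0.007]
force: [-14.3, -2.7, 11.4]
finger_gap: 0.0511
grasp_force: 7.2
```

Stopped rigidly at x = 0.503, the predicted flush position. Press to about 19 N and hold.

{"op": "carry_out", "data": {"commands": [[-0.2,-0.0125,0,0,0],[-0.2,-0.025,0,0,0],[-0.2,-0.0375,0,0,0],[-0.2,-0.0375,0,0,0],[-0.2,-0.0375,0,0,0],[-0.2,-0.0375,0,0,0],[-0.2,-0.0375,0,0,0],[-0.2,-0.0375,0,0,0],[-0.2,-0.0375,0,0,0],[-0.2,-0.0375,0,0,0],[-0.2,-0.0375,0,0,0],[-0.2,-0.0375,0,0,0]]}}

```text
t: 49.88
tcp_pos: [0.5028, -0.0361, 0.0295]
eef_rot: [-0.065, 0.998, -0.001, -0.009]
force: [-19.7, -3.7, 15.4]
finger_gap: 0.0511
grasp_force: 9.6
```

```bash
python3 -c "
import st
from pose import *
measure()
im=r.capture('top')[0];cv2.imwrite('pics/t9.png',cv2.resize(im[110:280,180:410],None,fx=3.4,fy=3.4,interpolation=cv2.INTER_CUBIC))"
```

```text
t 49.88 tcp [ 0.5028 -0.0361  0.0295] yaw -172.52 tool z [-0.018 -0.003 -1.   ] F [-19.7  -3.7  15.4] M [-0.75  3.64 -0.01] gap 0.0511 q [-0.07  0.44 -0.53  0.62 -0.   -0.2 ]
block 0.76 [ 0.5975 -0.0223] [0.0685 0.0936] 7.63
fence 0.84 [ 0.6563 -0.0193] [0.0552 0.1798] 8.07
red 323 [156.1 215.9] [0.4721 0.2966 0.024 ]
```

View pics/t9.png

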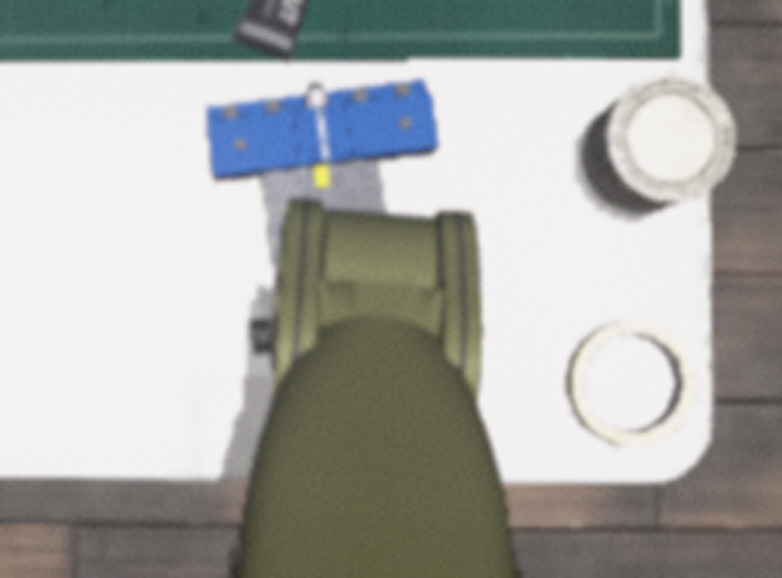

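Yellow mark (crop (321,178)) is on the fence's centre line and the edge is flush with the face. Now I back off and gently drag the block clear.

{"op": "carry_out", "data": {"commands": [[-0.2,0.05,0,0,0],[-0.2,0.1,0,0,0],[-0.2,0.2,0,0,0],[-0.2,0.4,0,0,0],[-0.2,0.45,0,0,0]]}}

```text
t: 50.7
tcp_pos: [0.4779, -0.0399, 0.0313]
eef_rot: [-0.066, 0.998, 0.0, 0.001]
force: [0.0, 0.1, 0.6]
finger_gap: 0.0512
grasp_force: 0.0
```

{"op": "carry_out", "data": {"commands": [[-0.2,0,0,-0.3,0],[-0.2,0,0,-0.6,0],[-0.2,0,0,-0.6,0]]}}

```text
t: 51.08
tcp_pos: [0.4808, -0.04, 0.0811]
eef_rot: [-0.066, 0.998, -0.0, 0.004]
force: [-0.0, -1.0, -0.3]
finger_gap: 0.051
grasp_force: 0.0
```

{"op": "carry_out", "data": {"commands": [[-0.2,-0.35,0,0,0],[-0.2,-0.75,0,0,0],[-0.2,-0.75,0,0.2,0],[-0.2,-0.75,0,0.32,0],[-0.2,-0.75,0,0.32,0],[-0.2,-0.75,0,0.32,0]]}}

```text
t: 51.82
tcp_pos: [0.5367, -0.0321, 0.0534]
eef_rot: [-0.066, 0.998, 0.0, -0.0]
force: [-0.2, 0.8, 0.4]
finger_gap: 0.0514
grasp_force: 0.0
```

```bash
python3 -c "
import st,wr"
```

```text
t 51.83 tcp [ 0.5367 -0.0321  0.0534] yaw -172.47 tool z [-0.  0. -1.] F [-0.2  0.8  0.4] M [ 0.04  0.04 -0.05] gap 0.0514 q [-0.06  0.45 -0.43  0.69  0.   -0.19]
wrist block 0.93 ((0.557492196559906, -0.03150861710309982), (0.10787792503833771, 0.09377963840961456), 7.437386512756348)
tcp [ 0.5367 -0.0321  0.0534]
```

Press (7.4 mm to contact, then 1.5 mm) and drag back 20 mm.

{"op": "carry_out", "data": {"commands": [[-0.2,0,0,0.05,0],[-0.2,0,0,0.085,0],[-0.2,0,0,0.1,0],[-0.2,0,0,0.11,0],[-0.2,0,0,0.115,0],[-0.2,0,0,0.115,0]]}}

```text
t: 52.68
tcp_pos: [0.5367, -0.0321, 0.0457]
eef_rot: [-0.066, 0.998, -0.0, 0.0]
force: [-4.7, 0.2, 13.1]
finger_gap: 0.0511
grasp_force: 6.6
```

{"op": "carry_out", "data": {"commands": [[-0.2,0.04,0,0,0],[-0.2,0.1,0,0,0],[-0.2,0.17,0,0,0],[-0.2,0.24,0,0,0],[-0.2,0.29,0,0,0],[-0.2,0.32,0,0,0],[-0.2,0.32,0,0,0]]}}

```text
t: 53.55
tcp_pos: [0.5142, -0.0355, 0.0458]
eef_rot: [-0.066, 0.998, -0.0, 0.003]
force: [1.5, -0.0, 6.5]
finger_gap: 0.0513
grasp_force: 3.8
```

{"op": "carry_out", "data": {"commands": [[-0.2,0,0,-0.1,0],[-0.2,0,0,-0.4,0],[-0.2,0,0,-0.8,0]]}}

```text
t: 53.92
tcp_pos: [0.5098, -0.0354, 0.108]
eef_rot: [-0.066, 0.998, 0.0, -0.002]
force: [0.3, 0.8, 0.5]
finger_gap: 0.0509
grasp_force: 0.0
```

{"op": "carry_out", "data": {"commands": [[-0.2,0.5,0,-0.3,0],[-0.2,1,0,-0.6,0],[-0.2,1,0,-0.6,0],[-0.2,1,0,-0.6,0]]}}

```text
t: 54.42
tcp_pos: [0.4326, -0.046, 0.1562]
eef_rot: [-0.066, 0.998, -0.0, 0.0]
force: [-0.0, -0.7, -0.4]
finger_gap: 0.0511
grasp_force: 0.0
```

```bash
python3 -c "
import st
from pose import *
measure()"
```

```text
t 54.42 tcp [ 0.4326 -0.046   0.1562] yaw -172.48 tool z [ 0.001 -0.    -1.   ] F [-0.  -0.7 -0.4] M [-0.03 -0.05  0.  ] gap 0.0511 q [-0.11  0.18 -0.52  0.87  0.   -0.24]
block 0.67 [ 0.5419 -0.0306] [0.1199 0.0945] 7.83
fence 0.87 [ 0.6545 -0.0196] [0.0514 0.1798] 8.09
red 9 [292.4 189.7] [ 0.5462 -0.0696  0.024 ]
red 329 [156.1 215.9] [0.4721 0.2966 0.024 ]
```

Block is about 28 mm off the fence, square, with the yellow edge facing it and the robot clear.

```bash
python3 -c "
from cell import r
print(r.sign_off())"
```

```text
the job is handed in; nothing more can be done
None
```

I pressed the red edge and then the yellow edge home for over a second each at about 19 N. I left the block flat, square and about 28 mm off the fence with yellow facing it, and handed the job in at 54 s. The sign-off gave no verdict.

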